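# Reset the larder-tray divider and put the blue tin away

## Robot

A 6-joint arm with a two-finger parallel gripper is mounted at the origin on the work surface. World frame = base frame: x ahead of the robot, y to its left, z up, the work surface at z = 0. Lengths are in mm, angles in rad, forces in N, time in s.
With the tool pointing down it reaches from about 350 to 875 mm from the base axis. Payload 4.2 kg.
Tool frame: the origin (TCP) lies at the very end of the fingers, on their centre line; the grasp point (between the pads) lies 19 mm behind it; z points along the fingers, y is the line along which they close (so a half turn about z gives the same grasp; the last joint's range is limited). The gripper opens to 85 mm and grips with 20 to 120 N. Pads are 22 mm wide; open, the fingers measure 114 mm over their backs; the gripper's body (76 mm by 85 mm) begins 54 mm behind the grasp point. The pads swing forward as they close: fully open they stand 13 mm farther back than shut.
Start: joints at [-0.963, 0.385, 0.008, 0, -1.194, -0.259], TCP at [213.621, -587.337, 231.312] pointing down, gripper open.
Joint ranges: [-3.14, 3.14], [-1.21, 2.06], [-1.07, 1.41], [-3.16, 2.05], [-2.99, -0.16], [-3.1, 3.1]. Speed limits (rad/s): [2.79, 2.79, 3.14, 3.14, 3.14, 3.14].

## Interface

Orientations are given as a unit quaternion [x, y, z, w].
In Python, from bench import read_state, get_image, get_calibration, job_done gives the robot as it stands.
- The arm moves only by the shell command python3 -m creep 'ROWS'. ROWS is a JSON object of lists of equal length, an entry for each row: "translation": the shift along the world's x, y, z in cm, a list of three; "delta_rot": the turn, a rotation vector about the world's x, y, z in degrees, a list of three; "hand": the finger opening in cm, from 0 to 8.54. A call has 1 to 8 rows; each row is the pose to reach, as a shift and turn from the pose commanded when the call began; what a row does not reach only later rows make up. A row lasts 1/8 s, in which the tool goes at most 62.5 mm and 10.7 degrees, less where a joint would pass 70% of its speed; a pose out of reach is approached as far as the arm can. A call with a gripper value outside its range is refused whole. The fingers move at their own pace and stop on an object; the grip force is fixed at half the most. Time passes only in rows, so rows that repeat a pose let the fingers close. It gives the time, the measured TCP pose, the force, the opening and the grip force at its end, in the units of the state.
- read_state(): the state, without advancing time (a new reading comes with each control period).
- get_image(name): name is "scene" or "top"; returns (picture, depth): 420x560x3 uint8, red, green, blue; 420x560 float32, mm along the optical axis (not along the pixel's ray), 0 where there is no reading.
- get_calibration(name): a dict with "intrinsics" (3x3 intrinsics, pixels), "xyz" and "attitude" of the camera in the world. Camera axes: x right, y down, z forward; pixel columns grow to the right and rows downward; lengths in mm; the calibration is good to about 2 mm. A picture is of the moment at which its call begins. get_calibration takes no time and is no camera call.
- job_done(): hands the job in; it is judged then, once.
The state is a dict: "clock": time; "joints": joint angles; "joint_vel": joint speeds; "joint_efforts": joint torques, N m; "position": TCP position; "ee_rot": TCP orientation; "contact_force": force on the tool from outside, world axes, zero at the start; "wrist_torque": the same for the moment, N m; "gripper_width": finger opening in mm; "grasp_force": force on a finger pad.
Only numpy, scipy, OpenCV 4.12 (cv2) and the standard library are available. Lean on these libraries where they do the work, as an engineer would, in place of code of your own. Each camera call takes 0.05 s, during which the arm holds its last target. There are 200 camera calls.

## Task

Make a lane for the blue tin in the larder tray: loosen the divider's red clamp lever, slide the divider along its rail until its pointer is level with the blue clip, and clamp the lever fully home again. Then stand the blue tin upright on the tray floor in that lane, on the side of the divider away from the jars; set it down gently, and leave the jars, the orange tin and the other things as they are.

Things in the scene. Friction and masses are not known exactly. Their poses are not given: they have to be found in the camera images.
- tray: White steel larder tray, fixed; origin: centre of its underside. Lengths in mm in its frame: inside x -90 to +106, y -216 to +216, floor top z 6, wall tops z 50. A rail runs along the front wall, parallel to y, over x -126 to -90, top z 62. The divider closes off a lane at the -y end wall; jars stand in the +y part.
- divider (a joint): Position of the divider along the rail in m, growing towards the tray's +y: 0 = against the -y end, 0.22 at most. The middle plane of its plate lies at tray y = -0.190 + this value. It cannot be slid while clamped; with the lever loose it slides with about 6 N and stays where it is left.
- divider_pointer (a point): Tip of the divider's small red pointer, in the plane of the plate, on the tray's -x side of the saddle, z 66; axes as the tray's. The divider is a grey saddle on the rail (52 mm along the rail, tray x -107 to -62, top z 80) carrying an aluminium plate 3 mm thick across the rest of the tray.
- divider_grip (a point): Middle of the black grip bead along the top edge of the divider plate: 12 mm wide (tray y), 10 mm high (top z 88), 150 mm long (tray x); axes as the tray's. It can be pinched here from above to slide the divider.
- clamp_lever (a joint): Angle of the red clamp lever in rad about the vertical. 0 = clamped fully home, handle along the rail pointing to the tray's +y; loosened anticlockwise seen from above, towards the tray's -x, to a stop at 1.2. The divider is free above 0.9. Turning takes about 0.12 N m, up to about 0.3 when tightening or starting to loosen; it stays where it is left.
- lever_pivot (a point): On the lever's vertical axis at the height of the handle's middle, z 108 over the tray's underside. It turns with the lever: its y axis points along the handle, z up.
- lever_grip (a point): Middle of the red handle's outer part, 55 mm from the axis, z 108; axes as lever_pivot. The handle is a round bar 12 mm thick, its tip 72 mm from the axis. Under its outer part lie only the tray, the rail (top z 62) and the clips (top z 73).
- clip_blue: Blue marker clip on the rail's outer ledge, 27 mm (tray x, it overhangs the rail by 14) by 12 mm (along the rail), top z 73, fixed. Origin: on the ledge, z 62.5, midway along its 12 mm; axes as the tray's. The divider's pointer must be level with it along the tray's y.
- clip_orange: Orange marker clip, the same as the blue one; not wanted now. The two clips may change places.
- tin_blue: Blue round tin with a steel lid, standing on the counter left of the tray: 64 mm across, 92 mm high, about 250 g. Origin: centre of its underside, z up.
- tin_orange: Orange tin, the same size, standing near the blue one; it stays. The two tins may change places.
- jar_rice: Glass jar of rice, 72 mm across, 105 mm high, standing in the tray. Origin: centre of its underside.
- jar_beans: Glass jar of beans, 60 mm across, 85 mm high, standing in the tray. Origin: centre of its underside.
- soup_can: Red soup can, 66 mm across, 82 mm high, on the counter to the right in front of the tray. Origin: centre of its underside.
- sauce_bottle: Red sauce bottle, 60 mm across, 185 mm high, right of the tray. Origin: centre of its underside.
- spice_jar: Amber spice jar, 44 mm across, 76 mm high, beyond the tins. Origin: centre of its underside.

How it is judged:
By the outcome, as a careful person would: the job done as asked, in the order asked, and still so for the second after the job is handed in, with the robot touching nothing.
It also fails if it takes over 72 s, if anything falls off the work surface, if the arm or the gripper's body presses on something with over 40 N, if the wrist force passes 120 N, or if a joint passes its speed limit or range.

## Working session

There is one attempt and no reset: what is moved stays moved. The work goes in short steps, Python scripts to look and compute and a shell command to move; the robot and the scene stay as the last step left them, time stands still between calls to the robot, and variables do not carry over. Pictures are saved under pics/ and viewed, at most 10 in all, crops included, and the job is handed in when it is done.

```bash
mkdir -p pics; ls; cat > h.py <<'E'
import numpy as np, cv2
from scipy.spatial.transform import Rotation as R
from bench import *
def cloud(name):
    im,d=get_image(name); c=get_calibration(name); K=np.array(c["intrinsics"])
    v,u=np.indices(d.shape)
    P=np.stack([(u-K[0,2])/K[0,0]*d,(v-K[1,2])/K[1,1]*d,d],-1)
    a=np.array(c["attitude"]); M=R.from_quat(a).as_matrix() if a.size==4 else a.reshape(3,3)
    W=P@M.T+np.array(c["xyz"]); W[d==0]=np.nan
    return im,W
def save(im,fn): cv2.imwrite(fn,cv2.cvtColor(im,cv2.COLOR_RGB2BGR))
E
python3 - <<'E'
from h import *
for n in("scene","top"):
    im,W=cloud(n); save(im,f"pics/{n}0.png"); np.savez(f"{n}0.npz",im=im,W=W); print(get_calibration(n))
print(read_state())
E
```

```text
pics
{'intrinsics': array([[388.19869639,   0.        , 270.32335039],
       [  0.        , 388.19869639, 207.65222624],
       [  0.        ,   0.        ,   1.        ]]), 'xyz': array([1023.85484396,  723.50961674,  693.85915899]), 'attitude': array([ 0.26648483,  0.84185111, -0.45076636, -0.13069906])}
{'intrinsics': array([[437.47681233,   0.        , 277.87964322],
       [  0.        , 437.47681233, 211.36334611],
       [  0.        ,   0.        ,   1.        ]]), 'xyz': array([ 285.18671353,   -5.30940035, 1412.60488024]), 'attitude': array([-0.69472439,  0.71421585, -0.05843365,  0.06196177])}
{'clock': 0.1, 'joints': array([-9.63404340e-01,  3.85497020e-01,  6.78266847e-03, -4.27223266e-04,
       -1.19402630e+00, -2.58603310e-01]), 'joint_vel': array([-0.00189518, -0.0032415 ,  0.00418736,  0.0025931 , -0.00101545,
       -0.00113218]), 'joint_efforts': array([ 2.27269520e-04, -3.93320346e+01,  1.88930190e+01,  4.19795126e+00,
       -2.58536878e-03,  2.13551566e-06]), 'position': array([ 213.43949214, -586.87387542,  230.32955654]), 'ee_rot': array([-1.73434019e-01,  9.84844991e-01,  9.65752190e-04, -2.27684064e-04]), 'contact_force': array([ 1.06799809, -0.02234008, -0.24561307]), 'wrist_torque': array([-0.0308016 , -0.0135617 ,  0.02493107]), 'grasp_force': 0.0, 'gripper_width': 85.4630472193587}
```

View pics/top0.png

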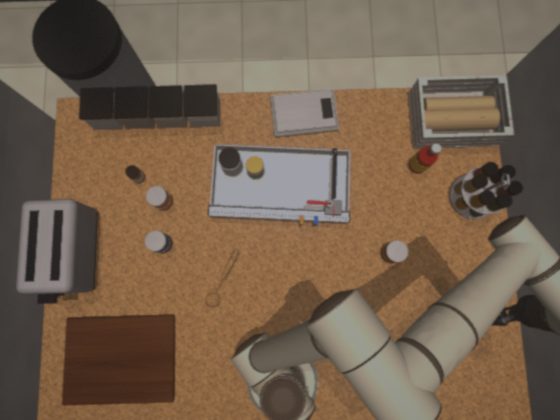

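View pics/scene0.png

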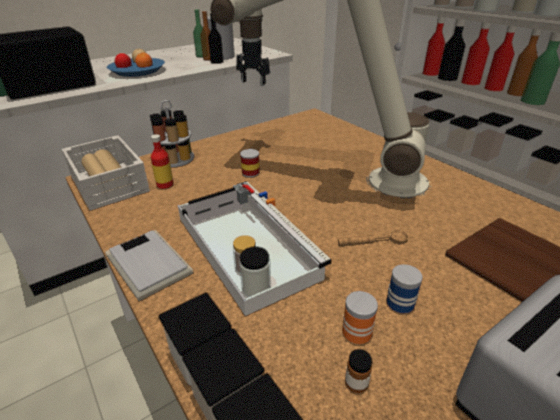

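The top view shows the tray at about (282,183). The divider bead is at (334,172), the red lever at (318,203), the blue clip at (316,221) and the orange clip at (302,220). The blue tin is at (157,242), nearer the robot, and the orange tin at (157,198). The scene view confirms blue is at (405,288).

```bash
python3 - <<'E'
from h import *
D={n:np.load(n+"0.npz") for n in("top","scene")}
for n in D:
    im,W=D[n]["im"],D[n]["W"]; x,y,z=W[...,0],W[...,1],W[...,2]
    hsv=cv2.cvtColor(im,cv2.COLOR_RGB2HSV); H,S,V=[hsv[...,i].astype(int) for i in range(3)]
    print(n)
    reg=(x>450)&(x<850)&(y>-260)&(y<260)
    def rect(m,s):
        p=np.stack([x[m],y[m]],-1).astype(np.float32)
        if len(p)<5: print(s,len(p));return
        print(s,len(p),"med",np.median(p,0).round(1),np.median(z[m]).round(1),"lo",np.percentile(p,3,0).round(1),"hi",np.percentile(p,97,0).round(1),"rect",cv2.minAreaRect(p))
    rect(reg&(z>35)&(z<70)&(S<60)&(V>90),"tray walls")
    rect(reg&(z>57)&(z<67)&(S<60),"rail")
    rect(reg&(z>80)&(z<95)&(V<90),"bead")
    rect(reg&(z>70)&(z<85)&(S<60)&(y<0),"saddle")
    rect(reg&((H<6)|(H>174))&(S>140)&(z>95)&(z<125),"lever")
    rect(reg&((H<6)|(H>174))&(S>120)&(z>55)&(z<75),"pointer")
    rect(reg&(H>100)&(H<130)&(S>100)&(z>45),"blueclip")
    rect(reg&(H>8)&(H<17)&(S>150)&(z>55)&(z<85)&(x<640),"orclip")
    t=(y>230)&(y<480)&(x>350)&(x<800)
    rect(t&(z>84)&(z<100)&(x<560) ,"tins near")
    rect(t&(z>84)&(z<100) ,"tins all")
    rect(t&(H>100)&(H<125)&(S>120)&(z>10)&(z<95),"blue body")
    rect(t&(H>5)&(H<15)&(S>190)&(z>20)&(z<95),"or body")
im=D["top"]["im"][130:240,195:365]; save(cv2.resize(im,None,fx=4.6,fy=4.6,interpolation=cv2.INTER_CUBIC),"pics/tray0.png")
E
```

```text
top
tray walls 2082 med [520.6  10.3] 60.7 lo [ 486.7 -227.5] hi [737.6 208.2] rect ((664.2904663085938, -14.715835571289062), (441.95361328125, 367.0161437988281), 85.69656372070312)
rail 1506 med [515.1  19.9] 62.0 lo [ 486.6 -211.9] hi [725.2 208.2] rect ((664.8309936523438, 16.317352294921875), (504.9413146972656, 337.0107116699219), 85.51673889160156)
bead 232 med [ 648.2 -177. ] 86.7 lo [ 556.9 -188.2] hi [826.1 248.3] rect ((692.3107299804688, 38.747283935546875), (501.5107116699219, 161.4576873779297), 70.56139373779297)
saddle 241 med [ 526.1 -178.8] 80.3 lo [ 500.1 -196.9] hi [ 658.9 -147.2] rect ((562.18798828125, -161.91848754882812), (127.0797119140625, 256.9654235839844), 54.572383880615234)
lever 34 med [ 534.4 -124. ] 110.7 lo [ 530.2 -149.2] hi [538.7 -96.6] rect ((533.8557739257812, -122.98504638671875), (58.92127990722656, 6.480112552642822), 85.8930892944336)
pointer 0
blueclip 19 med [ 485.1 -118.7] 72.7 lo [ 476.  -122.4] hi [ 494.7 -114.1] rect ((485.0235595703125, -118.2977523803711), (8.571009635925293, 18.622955322265625), 76.33256530761719)
orclip 6 med [48
[... 1805 characters left out ...]
ear 674 med [446.2 376.4] 94.2 lo [410.9 347.5] hi [557.9 402.4] rect ((482.4841003417969, 373.96038818359375), (154.9073944091797, 61.85927200317383), 0.05699868127703667)
tins all 1244 med [554.8 376.9] 94.2 lo [413.9 347. ] hi [603.8 403.3] rect ((506.0489501953125, 374.231201171875), (62.93870162963867, 202.00393676757812), 89.8195571899414)
blue body 326 med [461.7 390.5] 60.4 lo [435.7 360.3] hi [468.6 405.2] rect ((561.5475463867188, 415.99664306640625), (253.0581817626953, 55.522239685058594), 17.3826847076416)
or body 267 med [601.2 395.9] 64.1 lo [573.3 363.7] hi [679.9 474.9] rect ((633.7388305664062, 420.4907531738281), (129.84414672851562, 58.135135650634766), 38.98143768310547)
```

View pics/tray0.png

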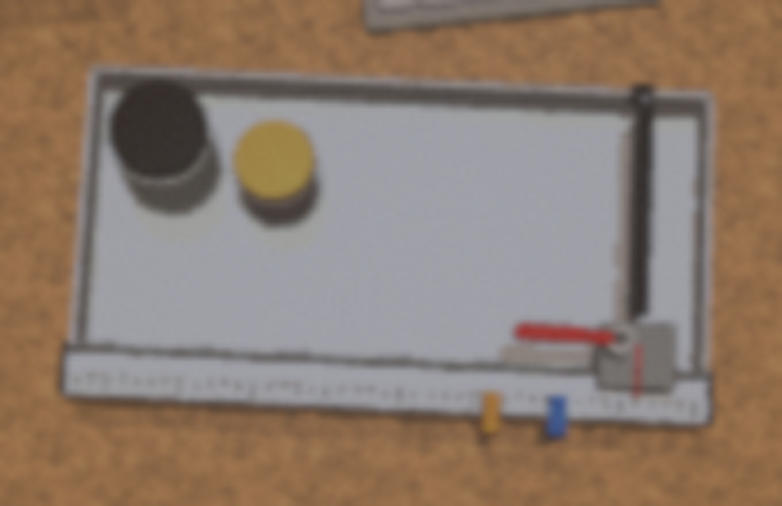

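The crop shows the lever handle from its pivot at about (620,338) to its tip at (518,331). The red pointer line is at (638,345–397) and the blue clip is centred at (556,416). The bead runs from (645,95) to (640,315).

```bash
cat >> h.py <<'E'
def px2w(name,u,v,z):
    c=get_calibration(name);K=np.array(c["intrinsics"]);M=R.from_quat(c["attitude"]).as_matrix()
    r=M@np.array([(u-K[0,2])/K[0,0],(v-K[1,2])/K[1,1],1]);o=np.array(c["xyz"])
    return (o+r*(z-o[2])/r[2])[:2]
E
python3 - <<'E'
from h import *
f=lambda a,b,z:px2w("top",(a+.5)/4.6-.5+195,(b+.5)/4.6-.5+130,z)
P=dict(railNL=f(62,397,62),railNR=f(710,426,62),wallFL=f(92,66,50),wallFR=f(714,91,50),clip=f(556,416,73),oclip=f(490,411,73),ptr=f(637,396,66),beadF=f(645,92,88),beadN=f(640,315,88),levTip=f(516,331,108),piv=f(622,338,108))
# tray fit: rail outer edge x=-126,y=+-? ; wall outer
from scipy.optimize import least_squares
yw=np.radians(-4.35)
for k,p in P.items(): print(k,p.round(1))
def T(p,q): 
    c,s=np.cos(q[2]),np.sin(q[2]); d=p-q[:2]; return np.array([c*d[0]+s*d[1],-s*d[0]+c*d[1]])
def res(q):
    a,b,c,d=[T(P[k],q) for k in("railNL","railNR","wallFL","wallFR")]
    return [a[0]+126,b[0]+126,a[1]+b[1],c[1]+d[1],c[0]-d[0]]
s=least_squares(res,[610,-11,yw]);q=s.x;print(q,np.degrees(q[2]),s.fun)
for k,p in P.items(): print(k,T(p,q).round(1))
D={n:np.load(n+"0.npz") for n in("top","scene")}
for n in D:
    W=D[n]["W"];x,y,z=W[...,0],W[...,1],W[...,2]
    for nm,(a,b) in dict(blue=(439,374),orange=(558,374)).items():
        m=(np.hypot(x-a,y-b)<45)&(z>86)&(z<100); (cc,r)=cv2.minEnclosingCircle(np.stack([x[m],y[m]],-1).astype(np.float32)); print(n,nm,cc,r,m.sum())
E
```

```text
railNL [509.5 217.1]
railNR [ 477.2 -222.2]
wallFL [747.9 197.9]
wallFR [ 716.6 -239.9]
clip [ 485.3 -117.3]
oclip [490.  -73.1]
ptr [ 498.5 -173.3]
beadF [ 705.3 -186.2]
beadN [ 550.  -175.2]
levTip [537.5 -90.4]
piv [ 530.8 -160. ]
[ 6.18967426e+02 -1.22167030e+01 -7.34604264e-02] -4.208972396522641 [-0.01145042  0.01145041  0.8916171  -0.89161699 -0.96212757]
railNL [-126.   220.7]
railNR [-126.  -219.8]
wallFL [113.1 219. ]
wallFR [ 114.1 -219.9]
clip [-125.6 -114.6]
oclip [-124.2  -70.2]
ptr [-108.3 -169.5]
beadF [  98.8 -167.2]
beadN [ -56.9 -167.6]
levTip [-75.5 -83.9]
piv [ -77.  -153.9]
top blue (434.1018981933594, 375.2738952636719) 32.33461380004883 337
top orange (572.4490356445312, 376.134765625) 32.449615478515625 312
scene blue (436.6589660644531, 373.09991455078125) 32.72483444213867 537
scene orange (575.0726928710938, 373.1136779785156) 32.2760009765625 602
```

```bash
python3 -m creep '{"translation":[[4,6,0],[8,12,0],[12,18,0],[16,24,0],[20,30,0],[24,36,0],[28,42,0],[32,47.5,0]],"delta_rot":[[0,0,9],[0,0,18],[0,0,27],[0,0,36],[0,0,45],[0,0,54],[0,0,63],[0,0,66]],"hand":[6,6,4,4,4,4,4,4]}'
```

```text
clock: 1.1
position: [492.6, -170.1, 231.2]
ee_rot: [-0.683, 0.731, 0.0, -0.0]
contact_force: [0.6, -0.9, 0.5]
gripper_width: 39.8
grasp_force: 0.0
```

```bash
python3 -m creep '{"translation":[[0,0,0],[0,0,0]],"delta_rot":[[0,0,0],[0,0,0]],"hand":[4,4]}'
```

```text
clock: 1.35
position: [491.7, -171.7, 230.8]
ee_rot: [-0.682, 0.731, 0.001, -0.0]
contact_force: [-0.0, 0.1, 0.2]
gripper_width: 39.9
grasp_force: 0.0
```

```bash
python3 -m creep '{"translation":[[2.2,3.2,0],[4.5,6.4,0],[4.5,6.4,-4],[4.5,6.4,-8],[4.5,6.4,-8],[4.5,6.4,-8]],"delta_rot":[[0,0,0],[0,0,0],[0,0,0],[0,0,0],[0,0,0],[0,0,0]],"hand":[4,4,4,4,4,4]}'
python3 - <<'E'
from h import *
im,W=cloud("scene"); save(cv2.resize(im[140:290,170:350],None,fx=4.4,fy=4),"pics/s1.png")
E
```

```text
clock: 2.1
position: [537.8, -109.1, 152.9]
ee_rot: [-0.682, 0.732, -0.001, 0.001]
contact_force: [-0.4, -0.2, 0.8]
gripper_width: 39.8
grasp_force: 0.0
```

View pics/s1.png

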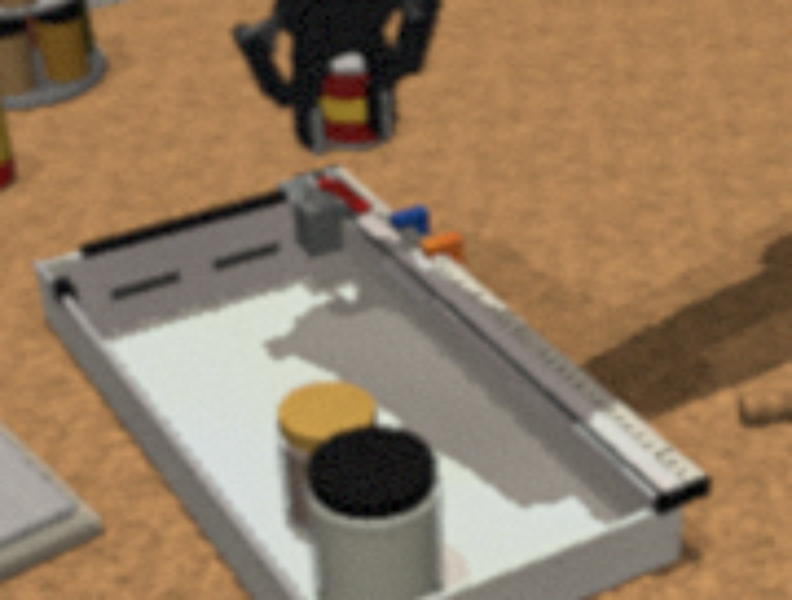

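The fingers hang symmetrically above the lever handle, at (345,140) over (345,190). I'll descend and cage the handle.

```bash
python3 -m creep '{"translation":[[0,0,-3],[0,0,-6],[0,0,-6],[0,0,-6],[0,0,-6],[0,0,-6]],"delta_rot":[[0,0,0],[0,0,0],[0,0,0],[0,0,0],[0,0,0],[0,0,0]],"hand":[4,4,4,1.8,1.8,1.8]}'
```

```text
clock: 2.9
position: [537.7, -108.0, 92.4]
ee_rot: [-0.682, 0.731, -0.001, 0.001]
contact_force: [-0.8, -0.4, -0.7]
gripper_width: 18.2
grasp_force: 0.0
```

```bash
python3 -m creep '{"translation":[[-1.0,0,0],[-1.95,-0.2,0],[-2.85,-0.55,0],[-3.65,-1.05,0],[-4.4,-1.65,0],[-5.0,-2.4,0],[-5.45,-3.25,0],[-5.45,-3.25,0]],"delta_rot":[[0,0,10],[0,0,20],[0,0,30],[0,0,40],[0,0,50],[0,0,60],[0,0,70],[0,0,70]],"hand":[1.8,1.8,1.8,1.8,1.8,1.8,1.8,1.8]}'; python3 -c "
from h import *; s=read_state();print(s['joints'],s['contact_force'])"
```

```text
clock: 3.9
position: [483.3, -140.6, 92.2]
ee_rot: [0.978, -0.209, 0.001, -0.0]
contact_force: [0.8, 0.7, 0.4]
gripper_width: 18.0
grasp_force: 0.3
[ 3.99816206e-02  3.33232330e-01 -4.73627826e-01  1.45884864e-04
 -7.61652115e-01  1.10922291e+00] [0.84334132 0.70803657 0.39579465]
```

```bash
python3 -m creep '{"translation":[[-0.1,-0.25,0],[-0.15,-0.45,0],[-0.15,-0.45,0]],"delta_rot":[[0,0,0],[0,0,0],[0,0,0]],"hand":[1.8,1.8,1.8]}'
```

```text
clock: 4.28
position: [482.8, -144.2, 92.0]
ee_rot: [0.978, -0.209, 0.002, -0.001]
contact_force: [2.1, 4.8, 2.5]
gripper_width: 17.7
grasp_force: 2.5
```

```bash
python3 -m creep '{"translation":[[0.1,0.3,0],[0.1,0.3,2],[0.1,0.3,6],[3,-0.5,9],[7,-1.5,9],[11,-2.8,9],[14.5,-3.8,9],[14.5,-3.8,9]],"delta_rot":[[0,0,0],[0,0,0],[0,0,0],[0,0,5],[0,0,10],[0,0,15],[0,0,20],[0,0,20]],"hand":[3.5,4,4,4,4,4,4,4]}'
python3 - <<'E'
from h import *
im,W=cloud("scene"); save(cv2.resize(im[140:290,170:350],None,fx=4.4,fy=4),"pics/s2.png")
print(read_state()["position"])
E
```

```text
clock: 5.28
position: [627.0, -183.6, 179.4]
ee_rot: [0.999, -0.036, -0.001, 0.0]
contact_force: [-0.5, 0.7, -0.2]
gripper_width: 39.7
grasp_force: 0.0
[ 625.71743263 -183.18551574  179.65932847]
```

View pics/s2.png

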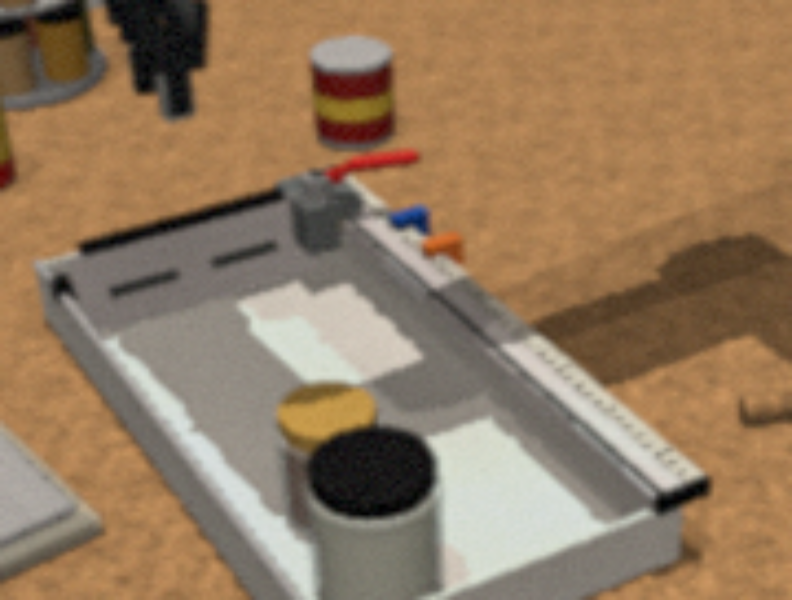

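The lever now points out across the rail, tip at (415,155), so it is loosened. Next I pinch the bead.

```bash
python3 -m creep '{"translation":[[0.1,0.1,-4],[0.1,0.1,-8],[0.1,0.1,-11.3],[0.1,0.1,-11.3],[0.1,0.1,-11.3],[0.1,0.1,-11.3],[0.1,0.1,-11.3],[0.1,0.1,-11.3]],"delta_rot":[[0,0,0],[0,0,0],[0,0,0],[0,0,0],[0,0,0],[0,0,0],[0,0,0],[0,0,0]],"hand":[4,4,4,4,1,1,1,1]}'
```

```text
clock: 6.32
position: [627.8, -182.7, 70.6]
ee_rot: [0.999, -0.035, 0.001, 0.001]
contact_force: [-2.5, -2.2, 6.3]
gripper_width: 10.6
grasp_force: 43.2
```

```bash
python3 -m creep '{"translation":[[0.1,1,0],[0.2,2,0],[0.3,3,0],[0.35,4,0],[0.4,4.8,0],[0.4,5.35,0],[0.4,5.35,0],[0.4,5.35,0]],"delta_rot":[[0,0,0],[0,0,0],[0,0,0],[0,0,0],[0,0,0],[0,0,0],[0,0,0],[0,0,0]],"hand":[1,1,1,1,1,1,1,1]}'
python3 - <<'E'
from h import *
im,W=cloud("scene"); a=cv2.resize(im[170:230,220:310],None,fx=8,fy=8,interpolation=cv2.INTER_CUBIC); 
save(a,"pics/s3.png");print(read_state()["position"],read_state()["contact_force"])
E
```

```text
clock: 7.32
position: [632.0, -129.1, 70.6]
ee_rot: [0.999, -0.035, 0.001, 0.0]
contact_force: [-1.5, -2.1, 6.6]
gripper_width: 11.0
grasp_force: 43.2
[ 631.97343589 -129.13043905   70.56805002] [-1.15071103 -3.58960041  6.20503658]
```

View pics/s3.png

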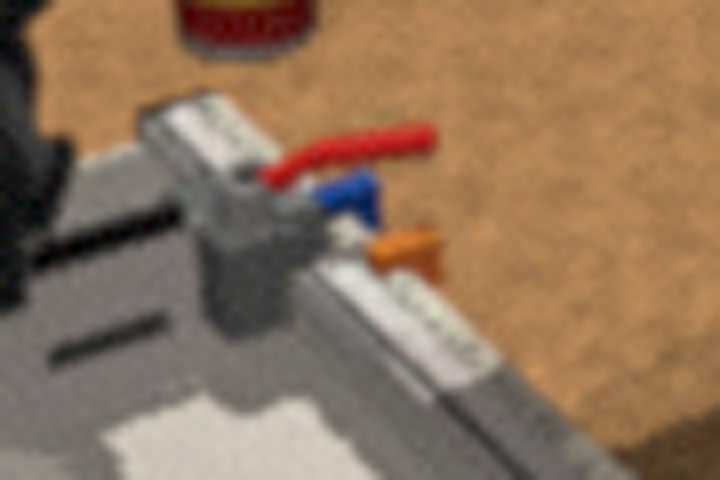

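The divider slid and its saddle is now beside the blue clip at (345,190), but the pointer is hidden. I'll release, move clear, and check from the top camera.

```bash
python3 -m creep '{"translation":[[0,0,0],[0,0,0],[0,0,3],[0,0,7],[0,0,11],[-2,5,14],[-5,10,14],[-8,15,14]],"delta_rot":[[0,0,0],[0,0,0],[0,0,0],[0,0,0],[0,0,0],[0,0,0],[0,0,0],[0,0,0]],"hand":[4,4,4,4,4,4,4,4]}'
python3 -m creep '{"translation":[[-3,5,0],[-6,10,0],[-6,10,0]],"delta_rot":[[0,0,0],[0,0,0],[0,0,0]],"hand":[4,4,4]}'
python3 - <<'E'
from h import *
im,W=cloud("top"); np.savez("top2.npz",im=im,W=W)
save(cv2.resize(im[150:235,270:365],None,fx=8,fy=7,interpolation=cv2.INTER_CUBIC),"pics/t2.png")
E
```

```text
clock: 8.38
position: [550.1, 23.1, 208.4]
ee_rot: [0.999, -0.035, 0.0, -0.0]
contact_force: [0.5, 0.5, 1.1]
gripper_width: 40.0
grasp_force: 0.0
clock: 8.75
position: [489.2, 124.5, 208.5]
ee_rot: [0.999, -0.032, -0.0, -0.0]
contact_force: [0.6, -0.2, -0.0]
gripper_width: 40.1
grasp_force: 0.0
```

View pics/t2.png

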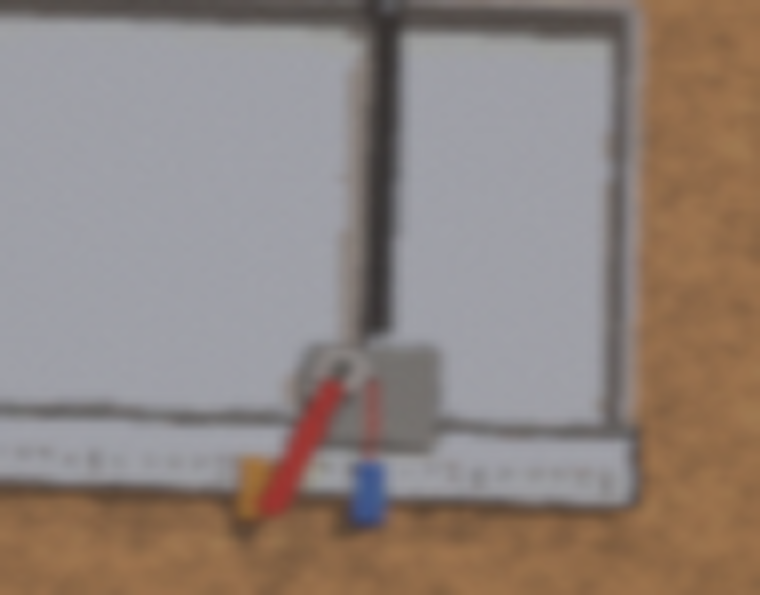

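The pointer line ends at about (371,458), just above the blue clip centred at (369,494). I'll quantify this along tray y and locate the lever.

```bash
python3 - <<'E'
from h import *
q=np.array([618.97,-12.2,-.0735])
def T(p):
    c,s=np.cos(q[2]),np.sin(q[2]); d=p-q[:2]; return np.array([c*d[0]+s*d[1],-s*d[0]+c*d[1]])
f=lambda a,b,z:px2w("top",(a+.5)/8-.5+270,(b+.5)/7-.5+150,z)
for k,p in dict(ptr0=(374,385,72),ptr1=(371,458,66),clip=(369,494,73),clipT=(370,465,73),beadN=(378,332,88),beadF=(388,15,88),piv=(341,372,110),tip=(268,512,108)).items():
    w=f(*p);print(k,w.round(1),T(w).round(1))
im=np.load("top2.npz")["im"][150:235,270:365]; h=cv2.cvtColor(im,cv2.COLOR_RGB2HSV).astype(int)
m=(h[...,0]>100)&(h[...,0]<130)&(h[...,1]>90); v,u=np.where(m); w=px2w("top",u.mean()+270,v.mean()+150,73);print("clip seg",T(w),m.sum())
g=im.astype(int); rd=(g[...,0]-g[...,1]); 
for r in range(56,65): 
    seg=rd[r,43:52].clip(8)-8.; u=43+(seg*np.arange(9)).sum()/seg.sum(); print(r,T(px2w("top",u+270,r+150,68 if r>58 else 80))[1].round(1),seg.sum())
E
```

```text
ptr0 [ 534.1 -122. ] [ -76.6 -115.8]
ptr1 [ 502.2 -120. ] [-108.5 -116.1]
clip [ 485. -118.] [-125.8 -115.3]
clipT [ 498.  -118.9] [-112.9 -115.3]
beadN [ 554.9 -123.2] [ -55.8 -115.4]
beadF [ 699.9 -133.2] [  89.6 -114.7]
piv [ 533.1 -106.5] [ -78.7 -100.3]
tip [473.  -76.7] [-140.8  -75. ]
clip seg [-126.31677772 -115.25378644] 24
56 -112.7 81.0
57 -114.1 71.0
58 -114.9 68.0
59 -116.0 71.0
60 -116.0 72.0
61 -116.1 65.0
62 -115.8 52.0
63 -115.5 44.0
64 -115.4 36.0
```

The pointer is within about 0.5 mm of the clip along tray y. Next is clamping: the lever grip is near (487.5,-86) with the handle heading about 154°.

```bash
python3 -m creep '{"translation":[[-0.2,-5,0],[-0.2,-10,0],[-0.2,-15,0],[-0.2,-21,0],[-0.2,-21,0],[-0.2,-21,-3],[-0.2,-21,-6],[-0.2,-21,-6]],"delta_rot":[[0,0,-7],[0,0,-14],[0,0,-22],[0,0,-22],[0,0,-22],[0,0,-22],[0,0,-22],[0,0,-22]],"hand":[4,4,4,4,4,4,4,4]}'
python3 -c "
from h import *; s=read_state();print(s['position'])"
```

```text
clock: 9.8
position: [487.5, -88.8, 146.2]
ee_rot: [0.974, -0.225, -0.003, 0.001]
contact_force: [0.5, -0.1, 0.9]
gripper_width: 40.0
grasp_force: 0.0
[487.51693808 -88.80913677 146.23155779]
```

```bash
python3 -m creep '{"translation":[[0,0.2,-3],[0,0.2,-5.4],[0,0.2,-5.4],[0,0.2,-5.4],[0,0.2,-5.4],[0,0.2,-5.4]],"delta_rot":[[0,0,0],[0,0,0],[0,0,0],[0,0,0],[0,0,0],[0,0,0]],"hand":[4,4,4,1.8,1.8,1.8]}'
```

```text
clock: 10.55
position: [489.6, -86.5, 95.2]
ee_rot: [0.974, -0.225, 0.001, -0.0]
contact_force: [0.5, -0.0, -0.9]
gripper_width: 18.0
grasp_force: 0.0
```

```bash
python3 -m creep '{"translation":[[0.45,0.75,-0.3],[1.05,1.4,-0.3],[1.7,2.0,-0.3],[2.5,2.4,-0.3],[3.3,2.7,-0.3],[4.2,2.8,-0.3],[4.9,2.8,-0.3],[4.9,2.8,-0.3]],"delta_rot":[[0,0,-10],[0,0,-20],[0,0,-30],[0,0,-40],[0,0,-50],[0,0,-60],[0,0,-68],[0,0,-68]],"hand":[1.8,1.8,1.8,1.8,1.8,1.8,1.8,1.8]}'
python3 -m creep '{"translation":[[0.25,0,0],[0.4,0,0],[0.4,0,0]],"delta_rot":[[0,0,0],[0,0,0],[0,0,0]],"hand":[1.8,1.8,1.8]}'
```

```text
clock: 11.55
position: [537.8, -58.4, 91.2]
ee_rot: [-0.682, 0.731, 0.0, -0.0]
contact_force: [-0.4, -0.1, 0.1]
gripper_width: 18.1
grasp_force: 0.3
clock: 11.92
position: [541.7, -58.4, 91.2]
ee_rot: [-0.682, 0.731, 0.0, -0.0]
contact_force: [-2.8, 1.7, 0.3]
gripper_width: 18.0
grasp_force: 1.4
```

```bash
python3 -m creep '{"translation":[[0.15,0,0],[0.3,0,0],[0.3,0,0]],"delta_rot":[[0,0,0],[0,0,0],[0,0,0]],"hand":[1.8,1.8,1.8]}'
```

```text
clock: 12.3
position: [543.1, -58.4, 91.0]
ee_rot: [-0.682, 0.732, 0.002, -0.002]
contact_force: [-5.5, 4.7, 3.2]
gripper_width: 18.0
grasp_force: 3.3
```

```bash
python3 -m creep '{"translation":[[0.2,0,0],[0.4,0,0],[0.4,0,0],[0.4,0,0]],"delta_rot":[[0,0,0],[0,0,0],[0,0,0],[0,0,0]],"hand":[1.8,1.8,1.8,1.8]}'
```

```text
clock: 12.8
position: [543.6, -58.4, 90.7]
ee_rot: [-0.681, 0.732, 0.004, -0.004]
contact_force: [-14.2, 5.6, 7.3]
gripper_width: 17.8
grasp_force: 7.0
```

```bash
python3 -m creep '{"translation":[[0.2,0,0],[0.4,0,0],[0.4,0,0],[0.4,0,0]],"delta_rot":[[0,0,0],[0,0,0],[0,0,0],[0,0,0]],"hand":[1.8,1.8,1.8,1.8]}'
```

```text
clock: 13.3
position: [544.0, -58.4, 90.4]
ee_rot: [-0.681, 0.732, 0.007, -0.007]
contact_force: [-20.3, 9.2, 15.2]
gripper_width: 17.6
grasp_force: 10.7
```

```bash
python3 -m creep '{"translation":[[-0.7,0,0],[-0.9,0,0],[-0.9,0,0],[-0.9,0,3],[-0.9,0,7],[-0.9,0,11],[-2,5,11],[-4,10,11]],"delta_rot":[[0,0,0],[0,0,0],[0,0,0],[0,0,0],[0,0,0],[0,0,0],[0,0,0],[0,0,0]],"hand":[1.8,4,4,4,4,4,4,4]}'
python3 -m creep '{"translation":[[-1,5,0],[-2,10,0],[-3,15,0],[-5,20,0],[-6,24,0],[-7,28,0],[-7,32,0],[-7,32,0]],"delta_rot":[[0,0,0],[0,0,0],[0,0,0],[0,0,0],[0,0,0],[0,0,0],[0,0,0],[0,0,0]],"hand":[8.5,8.5,8.5,8.5,8.5,8.5,8.5,8.5]}'
python3 - <<'E'
from h import *
im,W=cloud("top")
save(cv2.resize(im[150:235,270:365],None,fx=8,fy=7,interpolation=cv2.INTER_CUBIC),"pics/t3.png")
print(read_state()["position"],read_state()["ee_rot"])
E
```

```text
clock: 14.3
position: [514.5, 42.4, 202.3]
ee_rot: [-0.681, 0.732, -0.001, 0.002]
contact_force: [-0.2, -0.2, 0.1]
gripper_width: 39.8
grasp_force: 0.0
clock: 15.3
position: [443.6, 364.4, 201.2]
ee_rot: [-0.683, 0.73, -0.0, 0.001]
contact_force: [-0.0, -1.0, -0.6]
gripper_width: 84.8
grasp_force: 0.0
[443.3953796  362.79497185 201.03549398] [-6.82441102e-01  7.30940529e-01 -9.06358134e-05  2.79150994e-04]
```

View pics/t3.png

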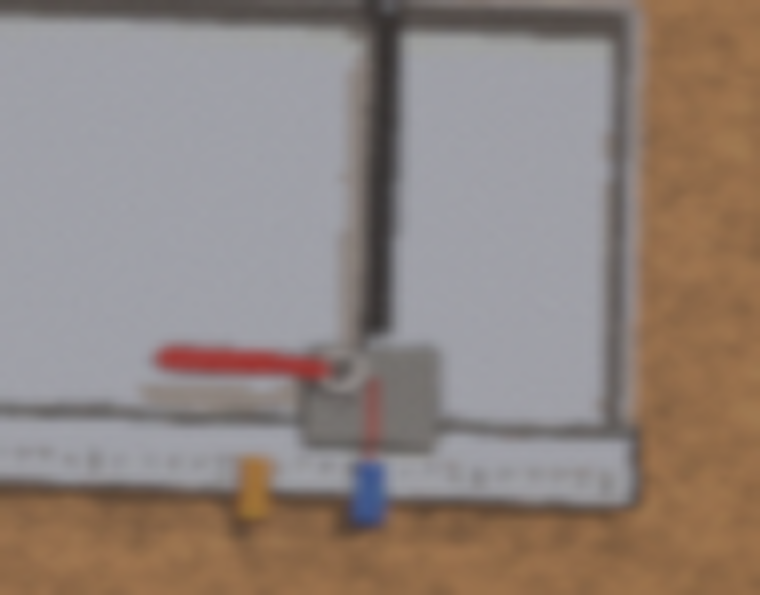

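The lever is back along the rail (tip (158,357), pivot (345,370)) and the pointer at x 371 still meets the blue clip. Now the blue tin.

```bash
python3 -m creep '{"translation":[[-0.8,1.1,0],[-0.8,1.1,0],[-0.8,1.1,-4],[-0.8,1.1,-8],[-0.8,1.1,-12],[-0.8,1.1,-14.6],[-0.8,1.1,-14.6],[-0.8,1.1,-14.6]],"delta_rot":[[0,0,0],[0,0,0],[0,0,0],[0,0,0],[0,0,0],[0,0,0],[0,0,0],[0,0,0]],"hand":[8.5,8.5,8.5,8.5,8.5,8.5,8.5,8.5]}'
python3 -m creep '{"translation":[[0,0,0],[0,0,0],[0,0,0],[0,0,0],[0,0,0],[0,0,0]],"delta_rot":[[0,0,0],[0,0,0],[0,0,0],[0,0,0],[0,0,0],[0,0,0]],"hand":[6,5.5,5.5,5.5,5.5,5.5]}'
```

```text
clock: 16.35
position: [435.8, 373.0, 56.7]
ee_rot: [-0.682, 0.731, 0.0, 0.001]
contact_force: [0.3, 0.1, -0.1]
gripper_width: 84.9
grasp_force: 0.0
clock: 17.1
position: [435.6, 373.4, 57.2]
ee_rot: [-0.682, 0.731, 0.0, 0.002]
contact_force: [-1.5, 0.6, 6.0]
gripper_width: 62.7
grasp_force: 66.2
```

```bash
python3 -m creep '{"translation":[[0,0,2],[0,0,5],[0,0,9],[0,0,13],[1,-3,15],[3,-7,15],[5,-12,15],[6,-16,15]],"delta_rot":[[0,0,0],[0,0,0],[0,0,0],[0,0,0],[0,0,0],[0,0,0],[0,0,0],[0,0,0]],"hand":[5.5,5.5,5.5,5.5,5.5,5.5,5.5,5.5]}'
python3 -m creep '{"translation":[[1.5,-4.5,0],[3,-9,0],[4.5,-13.5,0],[6,-18,0],[7.5,-22.5,0],[9,-27,0],[10.5,-31.5,0],[11.5,-34.5,0]],"delta_rot":[[0,0,0],[0,0,0],[0,0,0],[0,0,0],[0,0,0],[0,0,0],[0,0,0],[0,0,0]],"hand":[5.5,5.5,5.5,5.5,5.5,5.5,5.5,5.5]}'
python3 -m creep '{"translation":[[0,0,0],[0,0,0]],"delta_rot":[[0,0,0],[0,0,0]],"hand":[5.5,5.5]}'
```

```text
clock: 18.1
position: [494.9, 210.4, 204.7]
ee_rot: [-0.682, 0.732, 0.0, -0.001]
contact_force: [0.3, 0.1, -2.6]
gripper_width: 62.4
grasp_force: 66.5
clock: 19.1
position: [609.6, -134.4, 204.4]
ee_rot: [-0.681, 0.732, 0.001, -0.0]
contact_force: [0.4, 1.1, -3.4]
gripper_width: 62.9
grasp_force: 66.5
clock: 19.35
position: [609.3, -132.3, 204.6]
ee_rot: [-0.682, 0.732, 0.001, -0.0]
contact_force: [-1.4, 0.7, -2.5]
gripper_width: 62.7
grasp_force: 66.6
```

```bash
python3 -m creep '{"translation":[[0.9,-2.5,0],[1.85,-4.9,0],[1.85,-4.9,0],[1.85,-4.9,-3],[1.85,-4.9,-6],[1.85,-4.9,-9],[1.85,-4.9,-11],[1.85,-4.9,-12]],"delta_rot":[[0,0,0],[0,0,0],[0,0,0],[0,0,0],[0,0,0],[0,0,0],[0,0,0],[0,0,0]],"hand":[5.5,5.5,5.5,5.5,5.5,5.5,5.5,5.5]}'
python3 - <<'E'
from h import *
im,W=cloud("scene"); save(cv2.resize(im[130:280,150:330],None,fx=4.4,fy=4),"pics/s4.png")
print(read_state()["position"],read_state()["contact_force"])
E
```

```text
clock: 20.35
position: [627.6, -180.0, 84.1]
ee_rot: [-0.682, 0.731, 0.001, -0.001]
contact_force: [0.1, -0.3, -3.4]
gripper_width: 62.4
grasp_force: 66.7
[ 627.42710783 -180.18900158   83.37890418] [ 0.43790062  0.01426113 -3.41419427]
```

View pics/s4.png

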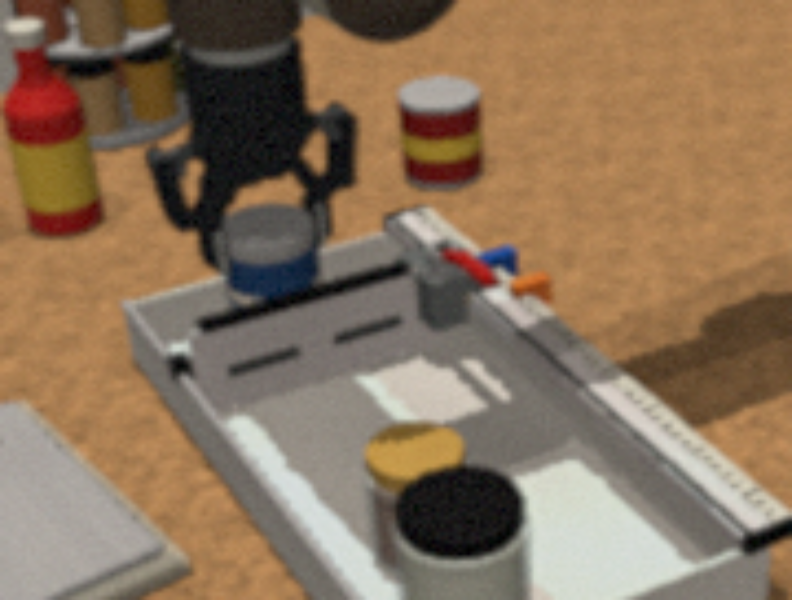

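The blue tin at (270,250) is going down upright behind the divider plate, clear of the plate and the end wall. I'll lower it slowly.

```bash
python3 -m creep '{"translation":[[0,-0.1,-0.4],[0,-0.2,-0.8],[0,-0.2,-1.2],[0,-0.2,-1.4],[0,-0.2,-1.55],[0,-0.2,-1.7],[0,-0.2,-1.8],[0,-0.2,-1.8]],"delta_rot":[[0,0,0],[0,0,0],[0,0,0],[0,0,0],[0,0,0],[0,0,0],[0,0,0],[0,0,0]],"hand":[5.5,5.5,5.5,5.5,5.5,5.5,5.5,5.5]}'
```

```text
clock: 21.4
position: [628.5, -183.5, 67.3]
ee_rot: [-0.682, 0.731, 0.0, -0.0]
contact_force: [-0.4, 0.2, -3.0]
gripper_width: 62.4
grasp_force: 66.7
```

```bash
python3 -m creep '{"translation":[[0,0,-0.1],[0,0,-0.2],[0,0,-0.3],[0,0,-0.3],[0,0,-0.3]],"delta_rot":[[0,0,0],[0,0,0],[0,0,0],[0,0,0],[0,0,0]],"hand":[5.5,5.5,5.5,5.5,5.5]}'
```

```text
clock: 22.02
position: [628.6, -183.5, 64.3]
ee_rot: [-0.682, 0.731, -0.0, 0.0]
contact_force: [-0.1, -0.6, -3.8]
gripper_width: 62.1
grasp_force: 66.7
```

```bash
python3 -m creep '{"translation":[[0,0,-0.05],[0,0,-0.1],[0,0,-0.15],[0,0,-0.15]],"delta_rot":[[0,0,0],[0,0,0],[0,0,0],[0,0,0]],"hand":[5.5,5.5,5.5,5.5]}'
```

```text
clock: 22.52
position: [628.6, -183.6, 63.4]
ee_rot: [-0.682, 0.731, -0.0, 0.0]
contact_force: [-1.5, 0.8, 0.4]
gripper_width: 62.5
grasp_force: 66.7
```

Weight has gone to the floor. I'll release and rise.

```bash
python3 -m creep '{"translation":[[0,0,0],[0,0,0],[0,0,0],[0,0,0],[0,0,3],[0,0,7],[0,0,11],[0,0,15]],"delta_rot":[[0,0,0],[0,0,0],[0,0,0],[0,0,0],[0,0,0],[0,0,0],[0,0,0],[0,0,0]],"hand":[6.6,7.2,8.4,8.4,8.4,8.4,8.4,8.4]}'
python3 -m creep '{"translation":[[-3,5,2],[-6,10,2],[-9,15,2],[-12,20,2],[-14,25,2],[-14,30,2],[-14,30,2],[-14,30,2]],"delta_rot":[[0,0,0],[0,0,0],[0,0,0],[0,0,0],[0,0,0],[0,0,0],[0,0,0],[0,0,0]],"hand":[8.4,8.4,8.4,8.4,8.4,8.4,8.4,8.4]}'
python3 - <<'E'
from h import *
im,W=cloud("top")
save(cv2.resize(im[140:235,270:365],None,fx=6,fy=6,interpolation=cv2.INTER_CUBIC),"pics/t5.png")
x,y,z=W[...,0],W[...,1],W[...,2]
m=(np.hypot(x-628,y+183)<40)&(z>91)&(z<110);print(cv2.minEnclosingCircle(np.stack([x[m],y[m]],-1).astype(np.float32)),np.median(z[m]),z[m].std())
E
```

```text
clock: 23.52
position: [628.4, -183.5, 214.1]
ee_rot: [-0.682, 0.731, -0.0, 0.0]
contact_force: [-0.5, -0.1, 0.2]
gripper_width: 84.2
grasp_force: 0.0
clock: 24.52
position: [488.4, 116.5, 232.8]
ee_rot: [-0.682, 0.731, 0.0, -0.0]
contact_force: [-0.9, -1.2, 0.0]
gripper_width: 83.9
grasp_force: 0.0
((626.9454956054688, -180.05810546875), 31.888545989990234) 97.77270530888893 2.58251995114135
```

View pics/t5.png

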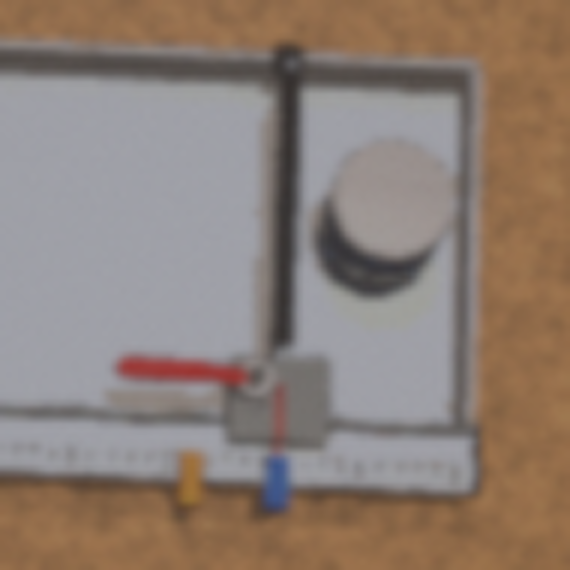

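The tin stands upright in the lane at (390,205), with its lid at z 98 (6 + 92 mm). The divider pointer meets the blue clip at (278,455), the lever is home along the rail, and the arm is clear.

```bash
python3 -c "
from bench import job_done; print(job_done())"
```

```text
the job is handed in; nothing more can be done
None
```

The job is handed in: the divider pointer is level with the blue clip to within about 0.5 mm and the lever is clamped home. The blue tin stands upright in the lane away from the jars, set down gently, after about 25 s of robot time; no verdict came back.

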